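# Turn the ball seat out of a check valve

## Robot

A 7-joint arm with a two-finger parallel gripper is mounted at the origin on a cart in front of the work surface, level with it; the furniture and walls round the work are solid. World frame = base frame: x ahead of the robot, y to its left, z up, the work surface at z = 0. Lengths are in m, angles in rad, forces in N, time in s.
With the tool pointing down it reaches from about 0.425 to 0.825 m from the base axis. Payload 3.6 kg.
Tool frame: the origin (TCP) lies at the very end of the fingers, on their centre line; the grasp point (between the pads) lies 19 mm behind it; z points along the fingers, y is the line along which they close (so a half turn about z gives the same grasp; the last joint's range is limited). The gripper opens to 93 mm and grips with 3 to 60 N. Pads are 15 mm wide; open, the fingers measure 128 mm over their backs; the gripper's body (75 mm by 188 mm) begins 65 mm behind the grasp point.
Start: joints at [1.288, 0.615, -0.013, 1.423, 0.008, 1.103, -0.04], TCP at [0.164, -0.629, 0.219] pointing down, gripper open.
Joint ranges: [-3.12, 3.12], [-0.3, 2.06], [-1.34, 1.32], [0.26, 2.42], [-1.36, 4.5], [0.01, 1.98], [-2.84, 2.84]. Speed limits (rad/s): [2.79, 2.79, 3.14, 3.14, 3.14, 3.14, 3.14].

## Interface

Orientations are given as [roll, pitch, yaw] about the fixed x, y, z axes, in that order (R = Rz(yaw) Ry(pitch) Rx(roll)).
In Python, from plant import manip gives the robot as it stands. The module is installed in compiled form; this text tells all that it offers.
- The arm moves only by the tool arm_command, never from a script. Its argument "targets" is a list of rows, each an object with "travel": the shift along the tool's x, y, z in mm, a list of three; "turn": the turn, a rotation vector about the tool's x, y, z in degrees, a list of three; "gripper": the finger opening in mm, from 0 to 93. A call has 1 to 5 rows; each row is the pose to reach, as a shift and turn from the pose commanded when the call began, along the tool's axes at that moment; what a row does not reach only later rows make up. A row lasts 1/8 s, in which the tool goes at most 62.5 mm and 10.7 degrees, less where a joint would pass 70% of its speed; a pose out of reach is approached as far as the arm can. A call with a gripper value outside its range is refused whole. The fingers move at their own pace and stop on an object; "grip_force" is the grip in N (left out, the last holds). Time passes only in rows, so rows that repeat a pose let the fingers close. It gives the time, the measured TCP pose, the force, the opening and the grip force at its end, in the units of the state.
- manip.get_state(): the state, without advancing time (a new reading comes with each control period).
- manip.snapshot(name): name is "side" or "top" or "wrist"; returns (picture, depth): 400x640x3 uint8, blue, green, red; 400x640 float32, m along the optical axis (not along the pixel's ray), 0 where there is no reading.
- manip.calibration(name): a dict with "fx", "fy", "cx", "cy" (pixels), "D" ([k1, k2, p1, p2, k3] as OpenCV has them; the pictures are not rectified), "R" (3x3) and "t" (3): a world point X has camera coordinates R X + t; the wrist camera has in their place "hand_eye" (4x4, takes a point from camera to tool coordinates, whose origin is the TCP and whose axes are the flange's). Camera axes: x right, y down, z forward; pixel columns grow to the right and rows downward; lengths in m; the calibration is good to about 2 mm. A picture is of the moment at which its call begins: read the wrist's pose just before it. calibration takes no time and is no camera call.
- manip.hand_in(): hands the job in; it is judged then, once.
The state is a dict: "t": time; "qpos": joint angles; "dq": joint speeds; "tau": joint torques, N m; "eef_pos": TCP position; "tcp_rot": TCP orientation; "ft_force": force on the tool from outside, world axes, zero at the start; "wrist_torque": the same for the moment, N m; "gripper_width": finger opening in m; "finger_force": force on a finger pad.
Only numpy, scipy, OpenCV 4.12 (cv2) and the standard library are available. Lean on these libraries where they do the work, as an engineer would, in place of code of your own. Each camera call takes 0.05 s, during which the arm holds its last target. There are 200 camera calls.

## Task

Take the flat protective cap off the seat cup of the check valve and lay it flat in the parts tray. Then free the cup by turning it a quarter turn anticlockwise (seen from above) in its bayonet ring, and lift it straight up to about 10 cm above the valve's flange. Keep the cup level and the loose ball resting in the middle of its dish all the while, leave the other parts and tools where they lie, and finish still holding the cup up there: do not put it down or let go.

Things in the scene. Friction and masses are not known exactly. Their poses are not given: they have to be found in the camera images.
- valve: grey cast check-valve body, bonnet off, fixed to the worktop on a 120 x 120 mm foot plate. Origin: centre of its underside, z up. Round flange 124 mm across, its flat top face 80 mm above the origin; two side ports along +-y reach 73 mm out, below the flange
- valve_flange (a point): centre of the valve's flange face (axes as the valve). A steel bayonet ring stands on the face: inner diameter 66, outer 100, top 14 mm above the face. It has two open notches, each 56 degrees wide, on the valve's +x and -x sides; between them its lips overhang the ears of the cup, 8 mm above the face. Stops end the travel 10 degrees clockwise of the start and 16 degrees past the quarter turn
- seat_cup: brass cup, loose, 0.3 to 0.45 kg, 58 mm outside diameter, 42 mm high, standing on the flange face with 3 mm play sideways. Origin: centre of its underside, z up. Round knurled outside, can be gripped at any angle; the bayonet ring covers its lowest 14 mm. Inside a 42 mm bore with a shallow dished floor; a 4 mm deep recess in the rim holds the cap
- ear (a point): outer end of one of two ears at the cup's base, on the cup's +x and -x sides, 41.5 mm from its axis, 16 mm wide, 5 mm thick; black marks on the rim stand over them. They start under the ring's lips, cup x axis square to valve x axis within 4 degrees (cup yaw = valve yaw - 90). After a quarter turn anticlockwise (14 degrees either way will do) they stand in the notches and the cup lifts out
- seat (a point): middle of the cup's dished floor, 20 mm above the cup's origin on its axis: a 6 mm port on which the ball rests
- ball_center (a point): centre of the loose steel ball, 15 mm diameter, 14 g, that rests on the port in the middle of the dish, its centre 7 mm above the seat; hidden by the cap at first. It rolls if the cup is tipped or jerked
- cap: flat round blue protective cap, 47 mm diameter, 15 mm high, 12 g, loose in the recess of the cup's rim, covering the bore: its lower 4 mm lie in the recess, 11 mm stand above the rim. Origin: centre of its underside, z up
- tray: shallow open steel parts tray, fixed, 150 mm (its x) by 210 mm (its y), rim 16 mm high, walls and floor 2.5 mm. Origin: centre of its underside. Its -y end holds a nut and a bolt; the middle and the +y end are empty
- nut: dark steel hex nut, 19 x 22 x 10 mm, lying in the tray's -y end; bystander. Origin: centre of underside
- wrench: combination wrench, 198 mm long (its y), 33 mm wide, 6 mm thick, lying to the left of the valve; bystander. Origin: centre of underside
- bolt: steel hex bolt, 68 mm long (its y), 22 mm wide, 20 mm high, lying in the tray's -y end across its short way; bystander. Origin: centre of underside
Things that resemble listed ones, but are neither listed nor needed, are in the scene too. Leave any purple look-alike of the seat_cup alone.

How it is judged:
By the outcome, as a careful person would: the job done as asked, in the order asked, and still so for the second after the job is handed in, while the arm keeps its last pose, push and grip.
It also fails if it takes over 58 s, if anything falls off the work surface, if the arm or the gripper's body presses on something with over 40 N, if the wrist force passes 120 N, or if a joint passes its speed limit or range.

## Working session

There is one attempt and no reset: what is moved stays moved. The work goes in short steps, Python scripts to look and compute and a tool call to move; the robot and the scene stay as the last step left them, time stands still between calls to the robot, and variables do not carry over. Pictures are saved under pics/ and viewed, at most 10 in all, crops included, and the job is handed in when it is done.

Besides the shell and the picture viewer there is one more tool, called after "Emit:" as name([rows], argument=value, ...), one row to a line, values as JSON. arm_command: Moves the arm, as the interface text tells. Its arguments: {"type":"object","properties":{"targets":{"type":"array"},"grip_force":{"type":"number"}},"required":["targets"]}

```bash
mkdir -p pics; python3 - <<'E'
from plant import manip
import cv2,numpy as np
s=manip.get_state();print(s['t'],s['eef_pos'],s['tcp_rot'],s['gripper_width'],s['ft_force'])
for n in ('top','side'):
    im,d=manip.snapshot(n);cv2.imwrite(f'pics/{n}0.png',im);np.save(f'{n}0.npy',d)
    print(n,manip.calibration(n))
print(manip.calibration('wrist'))
E
```

```text
0.0 [ 0.16425389 -0.62810445  0.21751647] [-3.13907635e+00  4.61160731e-05  2.55817170e-01] 0.09314298112472656 [0.0159947  0.49798854 0.02149859]
top {'fx': 419.4137083821316, 'fy': 419.4137083821316, 'cx': 314.58400790134476, 'cy': 198.50343589138268, 'D': array([0.02487558, 0.        , 0.        , 0.        , 0.        ]), 'R': array([[-0.00332077, -0.9999889 , -0.0033433 ],
       [-0.985921  ,  0.00383295, -0.16716784],
       [ 0.1671788 ,  0.00274111, -0.98592278]]), 't': array([-0.00761402,  0.44036302,  1.17253781])}
side {'fx': 446.9408027867849, 'fy': 446.9408027867849, 'cx': 320.26166946802266, 'cy': 196.98256361251615, 'D': array([0.02007299, 0.        , 0.        , 0.        , 0.        ]), 'R': array([[ 0.92714669, -0.37401159,  0.02267936],
       [-0.19353753, -0.52983529, -0.82572259],
       [ 0.32084614,  0.76117666, -0.56362031]]), 't': array([-0.42056204,  0.15592715,  1.47931618])}
{'fx': 307.6382110423894, 'fy': 307.6382110423894, 'cx': 320.4632533365709, 'cy': 200.2839053415192, 'D': array([-0.02335379,  0.        ,  0.        ,  0.        ,  0.        ]), 'hand_eye': array([[ 1.77436831e-03, -9.55768446e-01, -2.94114824e-01,
         8.14598083e-02],
       [ 9.99998110e-01,  1.92966223e-03, -2.37816352e-04,
        -1.99521722e-04],
       [ 7.94839631e-04, -2.94113846e-01,  9.55770063e-01,
        -1.66223726e-01],
       [ 0.00000000e+00,  0.00000000e+00,  0.00000000e+00,
         1.00000000e+00]])}
```

View pics/top0.png

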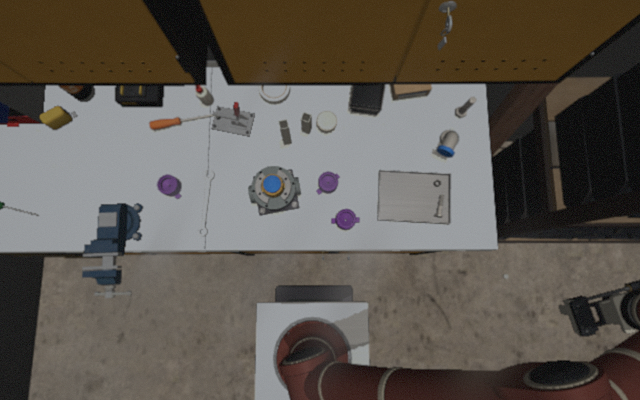

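View pics/side0.png

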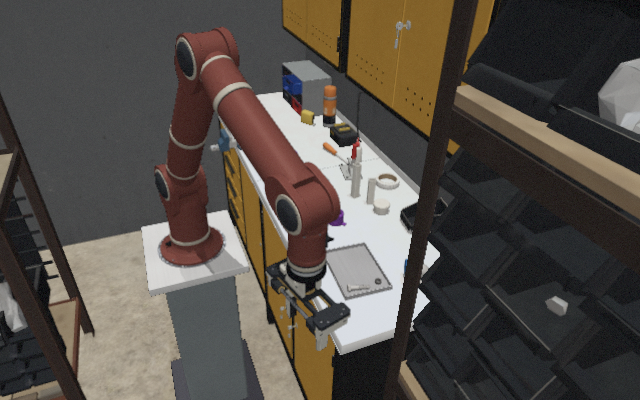

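The top view shows the blue cap at about (272,185) on the valve, and the tray at (378..451, 171..223) with nut and bolt at its right (−y) end. Purple decoys stand at (328,182), (345,219) and (169,185). An overhead cupboard covers rows below 83.

```bash
cat > h.py <<'E'
import cv2,numpy as np
from scipy.spatial.transform import Rotation as Ro
from plant import manip
def ray(n,uv,s=None):
    c=manip.calibration(n);K=np.array([[c['fx'],0,c['cx']],[0,c['fy'],c['cy']],[0,0,1]])
    p=cv2.undistortPoints(np.array(uv,float).reshape(-1,1,2),K,c['D']).reshape(-1,2);p=np.c_[p,np.ones(len(p))]
    if n=='wrist':
        Rt=Ro.from_euler('xyz',s['tcp_rot']).as_matrix();H=c['hand_eye']
        return Rt@H[:3,3]+s['eef_pos'],p@(Rt@H[:3,:3]).T
    return -c['R'].T@c['t'],p@c['R']
def atz(n,uv,z,s=None):
    o,d=ray(n,uv,s);return o+d*((z-o[2])/d[:,2])[:,None]
def dep(n,uv,D,s=None):
    o,d=ray(n,uv,s);uv=np.array(uv).reshape(-1,2);return o+d*D[uv[:,1].astype(int),uv[:,0].astype(int)][:,None]
E
python3 - <<'E'
from h import *
im=cv2.imread('pics/top0.png');D=np.load('top0.npy')
np.set_printoptions(precision=4,suppress=True)
print('cap/foot',dep('top',[[272,185],[260,200]],D))
print('tray depth',dep('top',[[379,172],[450,173],[450,222],[379,222],[400,195]],D))
print('tray z.016',atz('top',[[379,171],[451,172],[450,223],[378,222]],.016))
print('cupboard',dep('top',[[300,80],[300,60],[445,40]],D))
print('nearby',dep('top',[[328,182],[345,219],[284,123],[306,118],[236,105]],D))
cv2.imwrite('pics/c1.png',cv2.resize(im[155:235,230:340],None,fx=7,fy=7,interpolation=cv2.INTER_CUBIC))
E
```

```text
cap/foot [[0.4611 0.104  0.1326]
 [0.4302 0.143  0.0753]]
tray depth [[ 0.5245 -0.2014  0.0089]
 [ 0.5228 -0.4152 -0.0016]
 [ 0.3751 -0.4063 -0.0001]
 [ 0.3764 -0.1992 -0.0056]
 [ 0.4561 -0.2629  0.0006]]
tray z.016 [[ 0.5259 -0.2004  0.016 ]
 [ 0.5218 -0.4126  0.016 ]
 [ 0.3704 -0.401   0.016 ]
 [ 0.374  -0.1931  0.016 ]]
cupboard [[ 0.5973  0.0168  0.4725]
 [ 0.5982  0.0139  0.5484]
 [ 0.564  -0.1995  0.6684]]
nearby [[ 0.4937 -0.049   0.0137]
 [ 0.3853 -0.0988 -0.0029]
 [ 0.6379  0.0743  0.1214]
 [ 0.6738  0.0149  0.0635]
 [ 0.6799  0.203   0.1477]]
```

View pics/c1.png

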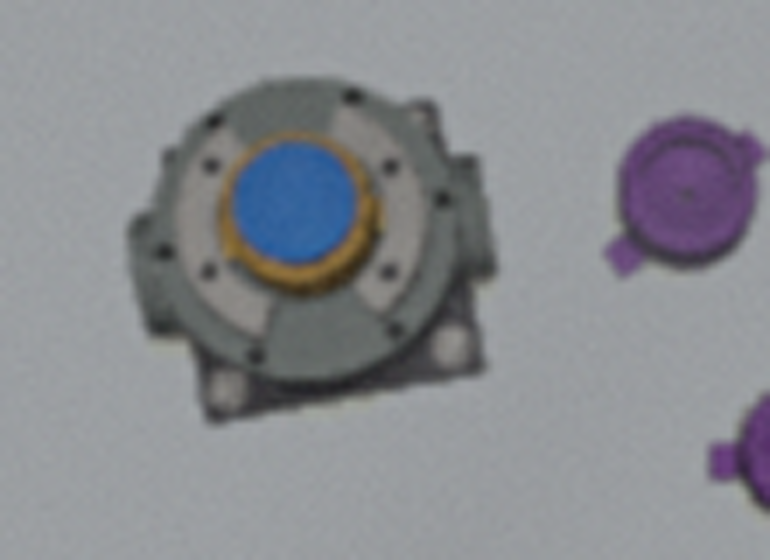

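The crop shows the blue cap centred at (295,202) and the bright ring's notches facing (285,110) and (330,330). The foot edge runs (210,415)→(485,370), which puts the valve yaw near +9.5°.

```bash
cat >> h.py <<'E'
def go(p0,rpy,p1,dyaw=0):
    """tool-axes shift mm from pose to world point"""
    return np.round(1e3*Ro.from_euler('xyz',rpy).as_matrix().T@(np.array(p1)-p0),1)
E
python3 - <<'E'
from h import *
s=manip.get_state()
im=cv2.imread('pics/top0.png').astype(int);D=np.load('top0.npy')
m=((im[...,0]>im[...,2]+60)&(im[...,0]>im[...,1]+30));m[:160]=0;m[215:]=0;m[:,:250]=0;m[:,295:]=0
v,u=np.nonzero(m);print(len(u),u.mean(),v.mean(),atz('top',[[u.mean(),v.mean()]],.133),np.median(D[m]))
for p in ([.42,-.3,.26],[.461,.104,.25]):print(go(s['eef_pos'],s['tcp_rot'],p))
E
```

```text
215 271.5581395348837 183.46976744186045 [[0.46519749 0.1052056  0.133     ]] 1.1213975
[ 330.5 -252.9  -41.8]
[ 472.4 -633.3  -31. ]
```

Emit:
arm_command([
  {"travel":[40,-30,-15],"turn":[0,0,0],"gripper":70},
  {"travel":[95,-72,-30],"turn":[0,0,0],"gripper":70},
  {"travel":[145,-110,-42],"turn":[0,0,0],"gripper":70},
  {"travel":[190,-145,-42],"turn":[0,0,0],"gripper":70},
  {"travel":[235,-180,-42],"turn":[0,0,0],"gripper":70},
])

```text
t: 0.72
eef_pos: [0.3473, -0.3933, 0.2607]
tcp_rot: [3.142, -0.0, 0.256]
ft_force: [0.5, 0.0, -0.0]
gripper_width: 0.0699
finger_force: 0.0
```

Emit:
arm_command([
  {"travel":[40,-35,0],"turn":[0,0,-6],"gripper":70},
  {"travel":[80,-75,0],"turn":[0,0,-14],"gripper":70},
  {"travel":[115,-120,0],"turn":[0,0,-22],"gripper":70},
  {"travel":[140,-170,0],"turn":[0,0,-30],"gripper":70},
  {"travel":[160,-220,0],"turn":[0,0,-38],"gripper":70},
])

```text
t: 1.35
eef_pos: [0.4456, -0.1398, 0.2604]
tcp_rot: [-3.141, -0.0, 0.924]
ft_force: [0.4, 0.2, 0.1]
gripper_width: 0.0699
finger_force: 0.0
```

```bash
python3 - <<'E'
from h import *
s=manip.get_state();print(s['t'],s['eef_pos'],s['tcp_rot'],s['qpos'])
print(go(s['eef_pos'],s['tcp_rot'],[.465,.105,.25]))
E
```

```text
1.35 [ 0.4456038  -0.13980532  0.2604268 ] [-3.14122777e+00 -1.98514199e-04  9.24281082e-01] [ 0.48577295  0.29912458 -0.30081536  1.85899392  0.10362593  0.9988623
 -0.50519473]
[ 207.1 -132.    10.5]
```

Emit:
arm_command([
  {"travel":[45,-28,0],"turn":[0,0,-1],"gripper":65},
  {"travel":[90,-57,2],"turn":[0,0,-2],"gripper":65},
  {"travel":[135,-86,5],"turn":[0,0,-3],"gripper":65},
  {"travel":[180,-114,8],"turn":[0,0,-4],"gripper":65},
  {"travel":[207,-132,10],"turn":[0,0,-5],"gripper":65},
])

```text
t: 1.98
eef_pos: [0.4655, 0.1057, 0.2504]
tcp_rot: [-3.141, -0.0, 1.01]
ft_force: [0.3, 0.3, 0.1]
gripper_width: 0.065
finger_force: 0.0
```

Emit:
arm_command([
  {"travel":[0,0,0],"turn":[0,0,0],"gripper":65},
  {"travel":[0,0,0],"turn":[0,0,0],"gripper":65},
])

```text
t: 2.22
eef_pos: [0.4658, 0.1012, 0.2504]
tcp_rot: [-3.142, 0.002, 1.005]
ft_force: [0.4, -0.8, 0.6]
gripper_width: 0.0654
finger_force: 0.0
```

```bash
python3 - <<'E'
from h import *
s=manip.get_state();print(s['t'],s['eef_pos'],s['tcp_rot'],s['qpos'])
im,D=manip.snapshot('wrist');cv2.imwrite('pics/w1.png',im);np.save('w1.npy',D)
import pickle;pickle.dump(s,open('s1.pkl','wb'))
i=im.astype(int)
m=((i[...,0]>i[...,2]+60)&(i[...,0]>i[...,1]+30)).astype(np.uint8)
n,l,st,c=cv2.connectedComponentsWithStats(m)
for k in range(1,n):
    if st[k,4]>200: print(st[k],c[k],atz('wrist',[c[k]],.133,s), dep('wrist',[c[k]],D,s))
E
```

```text
2.225 [0.46584556 0.10121105 0.25036482] [-3.14159084e+00  1.62041094e-03  1.00457471e+00] [ 0.04250127  0.3361152  -0.40917989  1.84910689  0.15886019  0.98942599
 -1.00022267]
[ 297  165   48   48 1779] [320.30410343 188.48679033] [[0.46849819 0.10697133 0.133     ]] [[0.46855634 0.10706164 0.13340228]]
```

View pics/w1.png

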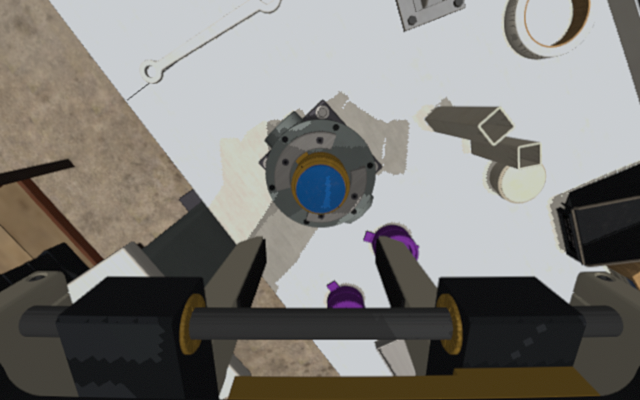

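The wrist view shows the cap at (320,188) on the valve, the wrench on the worktop at upper left, and the open fingertips near (262,245) and (383,245). Next I move in closer and settle for a better measurement.

```bash
python3 - <<'E'
from h import *
s=manip.get_state();print(s['t'],s['eef_pos'],s['tcp_rot'])
print(go(s['eef_pos'],s['tcp_rot'],[.468,.1065,.18]))
E
```

```text
2.275 [0.46596252 0.10081284 0.25044825] [3.14144816e+00 1.45422254e-03 1.00343653e+00]
[ 6.  -1.3 70.4]
```

Emit:
arm_command([
  {"travel":[2,0,15],"turn":[0,0,0],"gripper":65},
  {"travel":[4,-1,35],"turn":[0,0,0],"gripper":65},
  {"travel":[6,-1,55],"turn":[0,0,0],"gripper":65},
  {"travel":[6,-1,70],"turn":[0,0,0],"gripper":65},
  {"travel":[6,-1,70],"turn":[0,0,0],"gripper":65},
])

```text
t: 2.9
eef_pos: [0.4673, 0.1071, 0.179]
tcp_rot: [-3.139, 0.003, 1.005]
ft_force: [0.2, 0.4, -0.2]
gripper_width: 0.0652
finger_force: 0.0
```

Emit:
arm_command([
  {"travel":[0,0,0],"turn":[0,0,0],"gripper":65},
  {"travel":[0,0,0],"turn":[0,0,0],"gripper":65},
  {"travel":[0,0,0],"turn":[0,0,0],"gripper":65},
])

```text
t: 3.28
eef_pos: [0.4687, 0.1084, 0.1812]
tcp_rot: [3.141, -0.001, 1.006]
ft_force: [0.3, -0.0, -0.0]
gripper_width: 0.0651
finger_force: 0.0
```

```bash
cat >> h.py <<'E'
def cap(name):
    s=manip.get_state();im,D=manip.snapshot('wrist');cv2.imwrite(f'pics/{name}.png',im);np.save(name+'.npy',D)
    import pickle;pickle.dump(s,open(name+'.pkl','wb'))
    i=im.astype(int);m=((i[...,0]>i[...,2]+60)&(i[...,0]>i[...,1]+30)).astype(np.uint8)
    n,l,st,c=cv2.connectedComponentsWithStats(m)
    for k in range(1,n):
        if st[k,4]>200:
            (x,y),(a,b),_=cv2.fitEllipse(np.argwhere(l==k)[:,::-1].astype(np.float32)) if 0 else cv2.minAreaRect(np.argwhere(l==k)[:,::-1].astype(np.float32))
            print(st[k],c[k],x,y,a,b,dep('wrist',[c[k]],D,s))
    return s,im,D
E
python3 - <<'E'
from h import *
s,im,D=cap('w2');print(s['t'],s['eef_pos'],s['tcp_rot'],s['dq'])
# cap top: depth-thresholded pixels
i,j=np.mgrid[0:400,0:640];uv=np.c_[j.ravel(),i.ravel()];P=dep('wrist',uv,D,s)
b=im.astype(int).reshape(-1,3);m=(b[:,0]>b[:,2]+60)&(b[:,0]>b[:,1]+30)&(P[:,2]>.129)
print('cap top mean',P[m].mean(0),P[m].min(0),P[m].max(0))
r=np.hypot(*(P[:,:2]-P[m].mean(0)[:2]).T)
for lo,hi in((.115,.127),(.09,.098),(.077,.084)):
    k=(P[:,2]>lo)&(P[:,2]<hi)&(r<.07);print(lo,k.sum(),np.median(P[k],0),P[k].min(0),P[k].max(0))
E
```

```text
[ 291  192   63   60 2889] [322.12218761 221.61509173] 322.2500305175781 221.75 59.39696502685547 60.10407638549805 [[0.46917674 0.10793734 0.13435166]]
3.275 [0.46866527 0.10840292 0.18117092] [ 3.14078528e+00 -8.34056144e-04  1.00615652e+00] [-0.00157908  0.00267052 -0.00122174  0.00050979 -0.00034832  0.00046403
 -0.00050399]
cap top mean [0.46881506 0.10734952 0.13356492] [0.44515084 0.08268935 0.12911705] [0.51184928 0.17759822 0.34746308]
0.115 1234 [0.47910398 0.12299059 0.12125202] [0.43867403 0.07739995 0.11502645] [0.49707009 0.13559652 0.12491108]
0.09 3453 [0.47473906 0.13396018 0.09418599] [0.42111775 0.05645573 0.09001846] [0.51595131 0.15704164 0.09784464]
0.077 5709 [0.49167379 0.11870838 0.08024609] [0.40684373 0.0453447  0.07711052] [0.53025913 0.16905888 0.08384104]
```

View pics/w2.png

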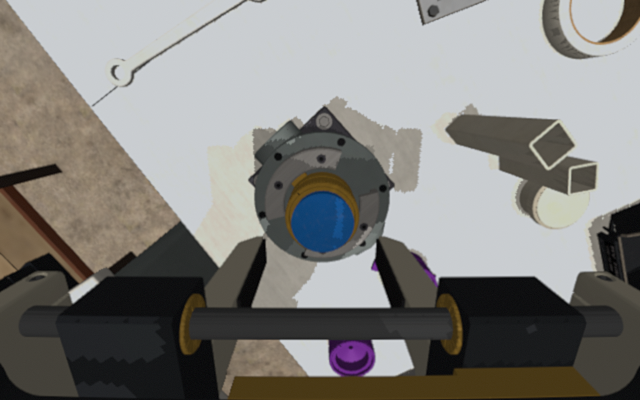

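The view has the cap at (322,222), midway between the fingertips at (265,240) and (380,240), so the TCP is within 1 mm of the cap axis. I'll descend and grip the cap lightly.

Emit:
arm_command([
  {"travel":[0,0,15],"turn":[0,0,0],"gripper":65},
  {"travel":[0,0,32],"turn":[0,0,0],"gripper":65},
  {"travel":[0,0,46],"turn":[0,0,0],"gripper":65},
  {"travel":[0,0,53],"turn":[0,0,0],"gripper":65},
  {"travel":[0,0,56],"turn":[0,0,0],"gripper":65},
], grip_force=6)

```text
t: 3.95
eef_pos: [0.4684, 0.1084, 0.1244]
tcp_rot: [-3.141, 0.0, 1.006]
ft_force: [-0.9, 0.3, -0.5]
gripper_width: 0.0649
finger_force: 0.0
```

Emit:
arm_command([
  {"travel":[0,0,0],"turn":[0,0,0],"gripper":58},
  {"travel":[0,0,0],"turn":[0,0,0],"gripper":52},
  {"travel":[0,0,0],"turn":[0,0,0],"gripper":49},
  {"travel":[0,0,0],"turn":[0,0,0],"gripper":45},
  {"travel":[0,0,0],"turn":[0,0,0],"gripper":40},
], grip_force=6)

```text
t: 4.58
eef_pos: [0.4687, 0.1084, 0.125]
tcp_rot: [3.141, -0.001, 1.006]
ft_force: [-0.4, -1.1, 1.9]
gripper_width: 0.0469
finger_force: 6.0
```

Emit:
arm_command([
  {"travel":[0,0,0],"turn":[0,0,0],"gripper":40},
  {"travel":[0,0,0],"turn":[0,0,0],"gripper":40},
  {"travel":[0,0,0],"turn":[0,0,0],"gripper":40},
], grip_force=6)

```text
t: 4.95
eef_pos: [0.4687, 0.1084, 0.1249]
tcp_rot: [3.141, -0.0, 1.006]
ft_force: [0.4, -1.1, 4.3]
gripper_width: 0.0473
finger_force: 6.0
```

Emit:
arm_command([
  {"travel":[0,0,-2],"turn":[0,0,0],"gripper":40},
  {"travel":[0,0,-5],"turn":[0,0,0],"gripper":40},
  {"travel":[0,0,-10],"turn":[0,0,0],"gripper":40},
  {"travel":[0,0,-20],"turn":[0,0,0],"gripper":40},
  {"travel":[0,0,-35],"turn":[0,0,0],"gripper":40},
])

```text
t: 5.58
eef_pos: [0.4681, 0.1083, 0.1603]
tcp_rot: [-3.141, 0.0, 1.006]
ft_force: [1.2, 0.9, -0.2]
gripper_width: 0.0473
finger_force: 6.0
```

Emit:
arm_command([
  {"travel":[0,0,-20],"turn":[0,0,0],"gripper":40},
  {"travel":[0,0,-40],"turn":[0,0,0],"gripper":40},
  {"travel":[0,0,-50],"turn":[0,0,0],"gripper":40},
])

```text
t: 5.95
eef_pos: [0.4688, 0.1086, 0.2112]
tcp_rot: [3.14, -0.002, 1.006]
ft_force: [0.2, -0.4, -0.4]
gripper_width: 0.0471
finger_force: 6.0
```

```bash
python3 - <<'E'
from h import *
s,im,D=cap('w3');print(s['t'],s['eef_pos'],s['tcp_rot'],s['gripper_width'])
im2,D2=manip.snapshot('top');cv2.imwrite('pics/top1.png',im2)
print('tray z.016',atz('top',[[379,171],[451,172],[450,223],[378,222]],.016).mean(0))
print(go(s['eef_pos'],s['tcp_rot'],[.45,-.265,.2]))
cv2.imwrite('pics/c3.png',np.hstack([im[80:330,180:480],cv2.resize(im2[160:230,365:460],(340,250))]))
E
```

```text
[ 280  216   82   78 4869] [320.34976381 255.16882317] 321.10003662109375 255.30001831054688 78.26236724853516 77.36795043945312 [[0.46835501 0.10892455 0.2183027 ]]
5.95 [0.4688444  0.10861192 0.2111931 ] [ 3.14004589e+00 -1.69660354e-03  1.00636650e+00] 0.04708576394602311
tray z.016 [ 0.44801277 -0.30174289  0.016     ]
[-325.8  183.9   10.9]
```

View pics/c3.png

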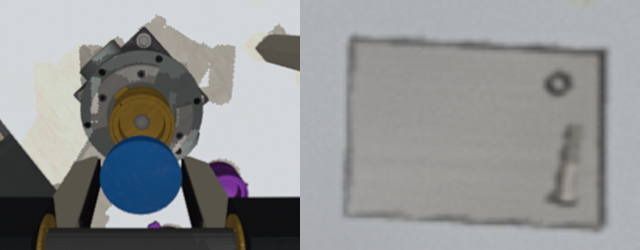

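The left crop shows the cap held flat between the fingers, with the open cup behind it and the ball at the cup's centre (142,122). The right crop shows the tray empty apart from the nut and bolt at its right end.

Emit:
arm_command([
  {"travel":[-35,20,0],"turn":[0,0,0],"gripper":40},
  {"travel":[-80,45,0],"turn":[0,0,0],"gripper":40},
  {"travel":[-130,73,0],"turn":[0,0,0],"gripper":40},
  {"travel":[-180,102,0],"turn":[0,0,0],"gripper":40},
  {"travel":[-230,130,0],"turn":[0,0,0],"gripper":40},
])

```text
t: 6.68
eef_pos: [0.4545, -0.1572, 0.2091]
tcp_rot: [-3.141, 0.0, 1.007]
ft_force: [0.8, -0.5, -0.4]
gripper_width: 0.0474
finger_force: 6.0
```

Emit:
arm_command([
  {"travel":[-40,23,0],"turn":[0,0,0],"gripper":40},
  {"travel":[-70,40,15],"turn":[0,0,0],"gripper":40},
  {"travel":[-90,51,40],"turn":[0,0,0],"gripper":40},
  {"travel":[-96,54,75],"turn":[0,0,0],"gripper":40},
  {"travel":[-96,54,110],"turn":[0,0,0],"gripper":40},
])

```text
t: 7.3
eef_pos: [0.4486, -0.2664, 0.0979]
tcp_rot: [-3.141, 0.0, 1.004]
ft_force: [0.7, -0.4, -0.2]
gripper_width: 0.0472
finger_force: 6.0
```

Emit:
arm_command([
  {"travel":[0,0,30],"turn":[0,0,0],"gripper":40},
  {"travel":[0,0,50],"turn":[0,0,0],"gripper":40},
  {"travel":[0,0,60],"turn":[0,0,0],"gripper":40},
  {"travel":[0,0,60],"turn":[0,0,0],"gripper":40},
  {"travel":[0,0,60],"turn":[0,0,0],"gripper":40},
])

```text
t: 7.92
eef_pos: [0.45, -0.2657, 0.0403]
tcp_rot: [3.14, -0.0, 1.006]
ft_force: [0.9, -0.4, 0.3]
gripper_width: 0.047
finger_force: 6.0
```

Emit:
arm_command([
  {"travel":[0,0,12],"turn":[0,0,0],"gripper":40},
  {"travel":[0,0,21],"turn":[0,0,0],"gripper":40},
  {"travel":[0,0,26],"turn":[0,0,0],"gripper":40},
  {"travel":[0,0,29],"turn":[0,0,0],"gripper":40},
  {"travel":[0,0,29],"turn":[0,0,0],"gripper":40},
])

```text
t: 8.55
eef_pos: [0.4494, -0.2654, 0.0104]
tcp_rot: [-3.141, -0.0, 1.006]
ft_force: [-0.1, 0.9, 0.4]
gripper_width: 0.0468
finger_force: 6.0
```

Emit:
arm_command([
  {"travel":[0,0,0],"turn":[0,0,0],"gripper":40},
  {"travel":[0,0,0],"turn":[0,0,0],"gripper":40},
])

```text
t: 8.8
eef_pos: [0.4496, -0.2656, 0.0109]
tcp_rot: [3.141, -0.0, 1.006]
ft_force: [0.8, -0.2, 0.7]
gripper_width: 0.0471
finger_force: 6.0
```

Nearly down: I'll go 1.5 mm lower, then open gently and rise.

Emit:
arm_command([
  {"travel":[0,0,1],"turn":[0,0,0],"gripper":40},
  {"travel":[0,0,1.5],"turn":[0,0,0],"gripper":40},
  {"travel":[0,0,1.5],"turn":[0,0,0],"gripper":48},
  {"travel":[0,0,1.5],"turn":[0,0,0],"gripper":56},
  {"travel":[0,0,1.5],"turn":[0,0,0],"gripper":62},
])

```text
t: 9.43
eef_pos: [0.4494, -0.2655, 0.0091]
tcp_rot: [-3.142, -0.0, 1.006]
ft_force: [0.0, 0.1, -0.5]
gripper_width: 0.0604
finger_force: 0.0
```

Emit:
arm_command([
  {"travel":[0,0,-10],"turn":[0,0,0],"gripper":62},
  {"travel":[0,0,-40],"turn":[0,0,0],"gripper":62},
  {"travel":[0,0,-90],"turn":[0,0,0],"gripper":62},
  {"travel":[0,0,-140],"turn":[0,0,0],"gripper":62},
  {"travel":[0,0,-180],"turn":[0,0,0],"gripper":66},
])

```text
t: 10.05
eef_pos: [0.4497, -0.2655, 0.192]
tcp_rot: [3.139, -0.0, 1.006]
ft_force: [1.1, 0.1, -0.6]
gripper_width: 0.065
finger_force: 0.0
```

```bash
python3 - <<'E'
from h import *
s,im,D=cap('w4');print(s['t'],s['eef_pos'],s['tcp_rot'])
i,j=np.mgrid[0:400,0:640];uv=np.c_[j.ravel(),i.ravel()];P=dep('wrist',uv,D,s)
b=im.astype(int).reshape(-1,3);m=(b[:,0]>b[:,2]+60)&(b[:,0]>b[:,1]+30)&(P[:,2]<.04)
print('cap',P[m].mean(0),np.percentile(P[m],[5,50,95],axis=0))
print(go(s['eef_pos'],s['tcp_rot'],[.4688,.108,.2]))
E
```

```text
[ 300  163   41   40 1279] [319.89444879 182.6825645 ] 320.0 182.5 39.0 40.0 [[ 0.44779033 -0.26668798  0.01674616]]
[469 197  32  47 970] [486.00721649 219.81340206] 484.5 220.0 46.0 31.0 [[ 0.57614345 -0.37802467  0.06891764]]
10.05 [ 0.44969553 -0.26553555  0.192015  ] [ 3.13916204e+00 -2.21926426e-04  1.00642787e+00]
cap [ 0.45278004 -0.27143082  0.01801334] [[ 0.4290805  -0.28872997  0.01603577]
 [ 0.44861706 -0.26726627  0.0173491 ]
 [ 0.46908614 -0.24814543  0.01903803]]
[ 325.8 -183.6   -8.4]
```

The cap lies flat in the tray: its top reads 0.0173 m against 0.0175 expected. Now back to the cup.

Emit:
arm_command([
  {"travel":[40,-23,-2],"turn":[0,0,0],"gripper":72},
  {"travel":[90,-51,-5],"turn":[0,0,0],"gripper":72},
  {"travel":[140,-79,-8],"turn":[0,0,0],"gripper":72},
  {"travel":[190,-107,-8],"turn":[0,0,0],"gripper":72},
  {"travel":[240,-135,-8],"turn":[0,0,0],"gripper":72},
])

```text
t: 10.72
eef_pos: [0.4637, 0.0112, 0.1978]
tcp_rot: [3.14, -0.001, 1.006]
ft_force: [-0.2, 0.5, -0.0]
gripper_width: 0.0717
finger_force: 0.0
```

Emit:
arm_command([
  {"travel":[40,-23,0],"turn":[0,0,0],"gripper":72},
  {"travel":[70,-40,0],"turn":[0,0,0],"gripper":72},
  {"travel":[85,-48,0],"turn":[0,0,0],"gripper":72},
  {"travel":[85,-48,0],"turn":[0,0,0],"gripper":72},
  {"travel":[85,-48,0],"turn":[0,0,0],"gripper":72},
])

```text
t: 11.35
eef_pos: [0.4687, 0.1049, 0.197]
tcp_rot: [3.141, 0.001, 1.004]
ft_force: [-0.5, 0.3, 1.1]
gripper_width: 0.0719
finger_force: 0.0
```

Emit:
arm_command([
  {"travel":[0,0,0],"turn":[0,0,0],"gripper":72},
  {"travel":[0,0,0],"turn":[0,0,0],"gripper":72},
])

```text
t: 11.6
eef_pos: [0.4688, 0.1059, 0.1972]
tcp_rot: [3.141, 0.0, 1.004]
ft_force: [0.2, -0.3, 0.6]
gripper_width: 0.0723
finger_force: 0.0
```

```bash
python3 - <<'E'
from h import *
s,im,D=cap('w5');print(s['t'],s['eef_pos'],s['tcp_rot'])
cv2.imwrite('pics/c5.png',cv2.resize(im[110:270,240:400],(640,640))[:600])
E
```

```text
11.6 [0.46877905 0.1058967  0.19715745] [3.14146580e+00 3.53584048e-04 1.00443671e+00]
```

View pics/c5.png

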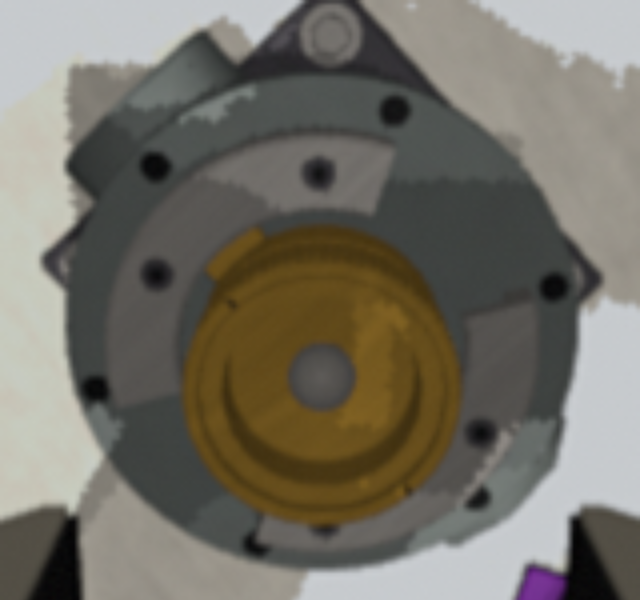

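The crop shows the cup rim centred at about (320,397) with black marks at (232,303) and (407,490). The ball sits in the middle at (321,377). The ring's notch edges are at (395,145), (535,290), (105,405) and (262,525).

```bash
python3 - <<'E'
from h import *
import pickle;s=pickle.load(open('w5.pkl','rb'))
f=lambda L,z:atz('wrist',[[240+(x-1.5)/4,110+(y-1.5)/4] for x,y in L],z,s)
R=f([(232,303),(407,490),(320,397)],.122);print(R)
d=R[1]-R[0];print('mark yaw',np.degrees(np.arctan2(d[1],d[0])),'mid',R[:2].mean(0),np.hypot(*d[:2]))
F=f([(322,321)],.08);print('flange',F)
N=f([(395,145),(535,290),(105,405),(262,525)],.094);n=N-F
print('notch edge az',np.degrees(np.arctan2(n[:,1],n[:,0])),np.hypot(n[:,0],n[:,1]))
print('ball',f([(321,377)],.1145),'capc at 0.122 target');
s=manip.get_state();print(go(s['eef_pos'],s['tcp_rot'],list(R[2][:2])+[.0975]))
E
```

```text
[[0.46348247 0.1332132  0.122     ]
 [0.47221511 0.07933743 0.122     ]
 [0.46777618 0.10676305 0.122     ]]
mark yaw -80.79308370943988 mid [0.46784879 0.10627532 0.122     ] 0.05457890824936809
flange [[0.47067647 0.11075538 0.08      ]]
notch edge az [  37.51697772  -19.39370832  165.70037499 -139.40081726] [0.04622723 0.04921877 0.05284298 0.04879239]
ball [[0.46897298 0.10830858 0.1145    ]] capc at 0.122 target
[-0.  -1.1 99.7]
```

Emit:
arm_command([
  {"travel":[0,0,18],"turn":[0,0,0],"gripper":74},
  {"travel":[1,-1,40],"turn":[0,0,0],"gripper":74},
  {"travel":[1,-1,60],"turn":[0,0,0],"gripper":74},
  {"travel":[1,-1,75],"turn":[0,0,0],"gripper":74},
  {"travel":[1,-1,85],"turn":[0,0,0],"gripper":74},
])

```text
t: 12.28
eef_pos: [0.4683, 0.1081, 0.1115]
tcp_rot: [-3.141, 0.0, 1.006]
ft_force: [-0.6, -0.7, 0.1]
gripper_width: 0.0741
finger_force: 0.0
```

Emit:
arm_command([
  {"travel":[0,0,7],"turn":[0,0,0],"gripper":74},
  {"travel":[0,0,11],"turn":[0,0,0],"gripper":74},
  {"travel":[0,0,13],"turn":[0,0,0],"gripper":74},
  {"travel":[0,0,13],"turn":[0,0,0],"gripper":74},
  {"travel":[0,0,13],"turn":[0,0,0],"gripper":72},
])

```text
t: 12.9
eef_pos: [0.4686, 0.1084, 0.0995]
tcp_rot: [3.141, -0.001, 1.006]
ft_force: [0.4, 0.1, 0.7]
gripper_width: 0.072
finger_force: 0.0
```

Emit:
arm_command([
  {"travel":[0,0,0],"turn":[0,0,0],"gripper":68},
  {"travel":[0,0,0],"turn":[0,0,0],"gripper":65},
  {"travel":[0,0,0],"turn":[0,0,0],"gripper":63},
  {"travel":[0,0,0],"turn":[0,0,0],"gripper":61.5},
  {"travel":[0,0,0],"turn":[0,0,0],"gripper":60.5},
], grip_force=10)

```text
t: 13.52
eef_pos: [0.4686, 0.1082, 0.0992]
tcp_rot: [3.141, -0.0, 1.006]
ft_force: [0.2, -1.1, -0.4]
gripper_width: 0.0608
finger_force: 0.4
```

Emit:
arm_command([
  {"travel":[0,0,0],"turn":[0,0,0],"gripper":59.8},
  {"travel":[0,0,0],"turn":[0,0,0],"gripper":59.2},
  {"travel":[0,0,0],"turn":[0,0,0],"gripper":58.6},
  {"travel":[0,0,0],"turn":[0,0,0],"gripper":58},
  {"travel":[0,0,0],"turn":[0,0,0],"gripper":56},
], grip_force=10)

```text
t: 14.15
eef_pos: [0.4687, 0.1084, 0.0993]
tcp_rot: [3.141, -0.001, 1.006]
ft_force: [1.9, -0.6, -0.0]
gripper_width: 0.0587
finger_force: 10.0
```

Emit:
arm_command([
  {"travel":[0,0,0],"turn":[0,0,0],"gripper":50},
  {"travel":[0,0,0],"turn":[0,0,0],"gripper":50},
  {"travel":[0,0,0],"turn":[0,0,0],"gripper":50},
  {"travel":[0,0,0],"turn":[0,0,0],"gripper":50},
], grip_force=35)

```text
t: 14.65
eef_pos: [0.4687, 0.1084, 0.0993]
tcp_rot: [3.141, -0.001, 1.006]
ft_force: [2.9, -1.3, 0.3]
gripper_width: 0.0579
finger_force: 35.0
```

```bash
python3 - <<'E'
from h import *
s,im,D=cap('w6');print(s['t'],s['eef_pos'],s['tcp_rot'],s['ft_force'],s['wrist_torque'],s['qpos'])
cv2.imwrite('pics/c6.png',cv2.resize(im[180:320,240:400],(640,560)))
E
```

```text
14.65 [0.4686769  0.10840414 0.09931146] [ 3.14115733e+00 -5.62321147e-04  1.00624788e+00] [ 2.92554692 -1.32902982  0.30755855] [-0.3148478  -0.61346552  0.01217042] [-0.04967193  0.54819803 -0.32413405  2.03042963  0.29553106  0.60632089
 -1.13850513]
```

View pics/c6.png

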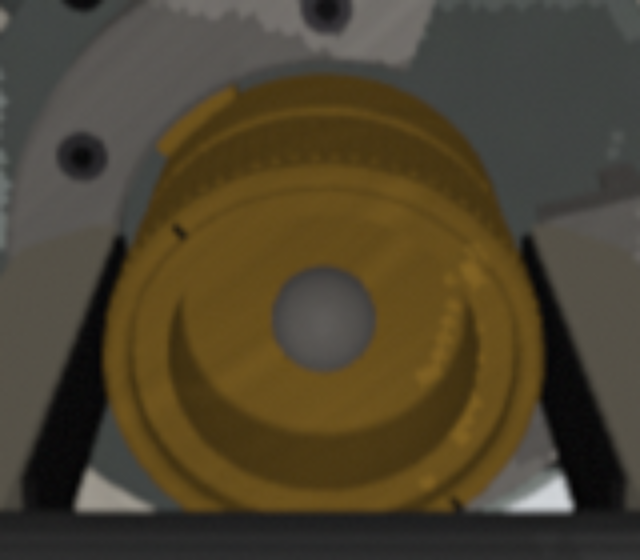

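The crop shows the cup held between both pads, with the ball centred at (323,318). Next a 1 mm lift, within the lips' clearance, then the anticlockwise turn.

Emit:
arm_command([
  {"travel":[0,0,-0.5],"turn":[0,0,0],"gripper":50},
  {"travel":[0,0,-1],"turn":[0,0,-1],"gripper":50},
  {"travel":[0,0,-1.2],"turn":[0,0,-3],"gripper":50},
  {"travel":[0,0,-1.2],"turn":[0,0,-6],"gripper":50},
  {"travel":[0,0,-1.2],"turn":[0,0,-10],"gripper":50},
])

```text
t: 15.32
eef_pos: [0.4672, 0.1082, 0.1]
tcp_rot: [-3.14, 0.001, 1.185]
ft_force: [0.0, -0.5, -4.1]
gripper_width: 0.0584
finger_force: 35.0
```

Emit:
arm_command([
  {"travel":[0,0,0],"turn":[0,0,-4],"gripper":50},
  {"travel":[0,0,0],"turn":[0,0,-8],"gripper":50},
  {"travel":[0,0,0],"turn":[0,0,-12],"gripper":50},
  {"travel":[0,0,0],"turn":[0,0,-16],"gripper":50},
  {"travel":[0,0,0],"turn":[0,0,-20],"gripper":50},
])

```text
t: 15.95
eef_pos: [0.4673, 0.1081, 0.0999]
tcp_rot: [-3.139, 0.001, 1.534]
ft_force: [-0.3, -0.3, -3.4]
gripper_width: 0.0579
finger_force: 35.0
```

Emit:
arm_command([
  {"travel":[0,0,0],"turn":[0,0,-4],"gripper":50},
  {"travel":[0,0,0],"turn":[0,0,-8],"gripper":50},
  {"travel":[0,0,0],"turn":[0,0,-12],"gripper":50},
  {"travel":[0,0,0],"turn":[0,0,-16],"gripper":50},
  {"travel":[0,0,0],"turn":[0,0,-20],"gripper":50},
])

```text
t: 16.58
eef_pos: [0.4674, 0.108, 0.0999]
tcp_rot: [-3.139, -0.0, 1.883]
ft_force: [-0.4, -0.2, -4.1]
gripper_width: 0.0579
finger_force: 35.0
```

50° done with only the cup's weight on the wrist. Another 40°.

Emit:
arm_command([
  {"travel":[0,0,0],"turn":[0,0,-4],"gripper":50},
  {"travel":[0,0,0],"turn":[0,0,-8],"gripper":50},
  {"travel":[0,0,0],"turn":[0,0,-12],"gripper":50},
  {"travel":[0,0,0],"turn":[0,0,-16],"gripper":50},
  {"travel":[0,0,0],"turn":[0,0,-20],"gripper":50},
])

```text
t: 17.2
eef_pos: [0.4674, 0.1079, 0.1]
tcp_rot: [-3.139, -0.001, 2.232]
ft_force: [-0.6, 0.5, -3.8]
gripper_width: 0.0582
finger_force: 35.0
```

Emit:
arm_command([
  {"travel":[0,0,0],"turn":[0,0,-4],"gripper":50},
  {"travel":[0,0,0],"turn":[0,0,-8],"gripper":50},
  {"travel":[0,0,0],"turn":[0,0,-12],"gripper":50},
  {"travel":[0,0,0],"turn":[0,0,-16],"gripper":50},
  {"travel":[0,0,0],"turn":[0,0,-19],"gripper":50},
])

```text
t: 17.82
eef_pos: [0.4674, 0.1078, 0.0999]
tcp_rot: [-3.14, -0.001, 2.563]
ft_force: [0.3, -0.7, -4.4]
gripper_width: 0.0579
finger_force: 35.0
```

Emit:
arm_command([
  {"travel":[0,0,0],"turn":[0,0,-1],"gripper":50},
  {"travel":[0,0,0],"turn":[0,0,-1],"gripper":50},
  {"travel":[0,0,0],"turn":[0,0,-1],"gripper":50},
])

```text
t: 18.2
eef_pos: [0.4682, 0.1083, 0.1003]
tcp_rot: [-3.141, -0.0, 2.577]
ft_force: [0.5, -0.2, -3.9]
gripper_width: 0.0583
finger_force: 35.0
```

```bash
python3 - <<'E'
from h import *
s,im,D=cap('w7');print(s['t'],s['eef_pos'],s['tcp_rot'],s['ft_force'],s['qpos'])
cv2.imwrite('pics/c7.png',cv2.resize(im[130:320,210:430],(660,570)))
E
```

```text
18.2 [0.46822773 0.1082957  0.10034067] [-3.14132531e+00 -1.32171694e-04  2.57693840e+00] [ 0.50626552 -0.24519242 -3.93646415] [ 0.23671029  0.64209091 -0.77366213  2.02157151  0.66432857  0.7461238
  0.05703061]
```

View pics/c7.png

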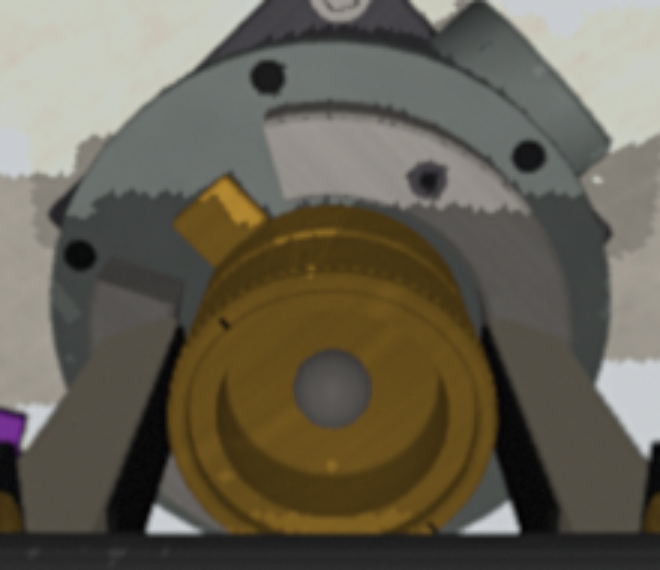

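The view shows the ear at (220,215) standing free in the middle of the notch, between ring edges at about (275,150) and (140,280), and the ball centred at (332,388). I'll lift 99 mm smoothly.

Emit:
arm_command([
  {"travel":[0,0,-1],"turn":[0,0,0],"gripper":50},
  {"travel":[0,0,-3],"turn":[0,0,0],"gripper":50},
  {"travel":[0,0,-6],"turn":[0,0,0],"gripper":50},
  {"travel":[0,0,-11],"turn":[0,0,0],"gripper":50},
  {"travel":[0,0,-17],"turn":[0,0,0],"gripper":50},
])

```text
t: 18.88
eef_pos: [0.4684, 0.1084, 0.1178]
tcp_rot: [3.142, 0.0, 2.577]
ft_force: [-0.1, -0.2, -3.0]
gripper_width: 0.058
finger_force: 35.0
```

Emit:
arm_command([
  {"travel":[0,0,-7],"turn":[0,0,0],"gripper":50},
  {"travel":[0,0,-14],"turn":[0,0,0],"gripper":50},
  {"travel":[0,0,-21],"turn":[0,0,0],"gripper":50},
  {"travel":[0,0,-28],"turn":[0,0,0],"gripper":50},
  {"travel":[0,0,-35],"turn":[0,0,0],"gripper":50},
])

```text
t: 19.5
eef_pos: [0.4684, 0.1084, 0.1529]
tcp_rot: [3.142, 0.0, 2.577]
ft_force: [0.0, -0.6, -3.5]
gripper_width: 0.058
finger_force: 35.0
```

Emit:
arm_command([
  {"travel":[0,0,-7],"turn":[0,0,0],"gripper":50},
  {"travel":[0,0,-14],"turn":[0,0,0],"gripper":50},
  {"travel":[0,0,-21],"turn":[0,0,0],"gripper":50},
  {"travel":[0,0,-27],"turn":[0,0,0],"gripper":50},
  {"travel":[0,0,-33],"turn":[0,0,0],"gripper":50},
])

```text
t: 20.12
eef_pos: [0.4683, 0.1083, 0.1857]
tcp_rot: [-3.142, -0.0, 2.577]
ft_force: [-0.0, 0.5, -3.7]
gripper_width: 0.0579
finger_force: 35.0
```

Emit:
arm_command([
  {"travel":[0,0,-5],"turn":[0,0,0],"gripper":50},
  {"travel":[0,0,-9],"turn":[0,0,0],"gripper":50},
  {"travel":[0,0,-12],"turn":[0,0,0],"gripper":50},
  {"travel":[0,0,-14],"turn":[0,0,0],"gripper":50},
  {"travel":[0,0,-14],"turn":[0,0,0],"gripper":50},
])

```text
t: 20.75
eef_pos: [0.4684, 0.1084, 0.1995]
tcp_rot: [3.141, 0.0, 2.577]
ft_force: [0.8, 0.0, -4.2]
gripper_width: 0.0579
finger_force: 35.0
```

Emit:
arm_command([
  {"travel":[0,0,0],"turn":[0,0,0],"gripper":50},
  {"travel":[0,0,0],"turn":[0,0,0],"gripper":50},
  {"travel":[0,0,0],"turn":[0,0,0],"gripper":50},
])

```text
t: 21.12
eef_pos: [0.4683, 0.1084, 0.1993]
tcp_rot: [-3.142, -0.0, 2.577]
ft_force: [-0.1, -0.1, -3.2]
gripper_width: 0.0581
finger_force: 35.0
```

```bash
python3 - <<'E'
from h import *
s,im,D=cap('w8');print(s['t'],s['eef_pos'],s['tcp_rot'],s['ft_force'],s['gripper_width'],s['dq'])
im2,_=manip.snapshot('top')
a=cv2.resize(im[130:320,210:430],(440,380));b=cv2.resize(im2[150:245,365:460],(360,380),interpolation=cv2.INTER_CUBIC)
cv2.imwrite('pics/c8.png',np.hstack([a,b]))
E
```

```text
[ 71 294  22  13 208] [ 80.60096154 299.88461538] 81.5 300.0 21.0 12.0 [[ 0.43495078 -0.25039192  0.0173556 ]]
21.125 [0.46829993 0.10836564 0.19929041] [-3.14151760e+00 -2.28027407e-04  2.57715657e+00] [-0.11520971 -0.08257732 -3.23469849] 0.058146531425473734 [ 0.00034877 -0.00334572 -0.00064185  0.00032941 -0.00048104 -0.0004118
  0.00170035]
```

View pics/c8.png

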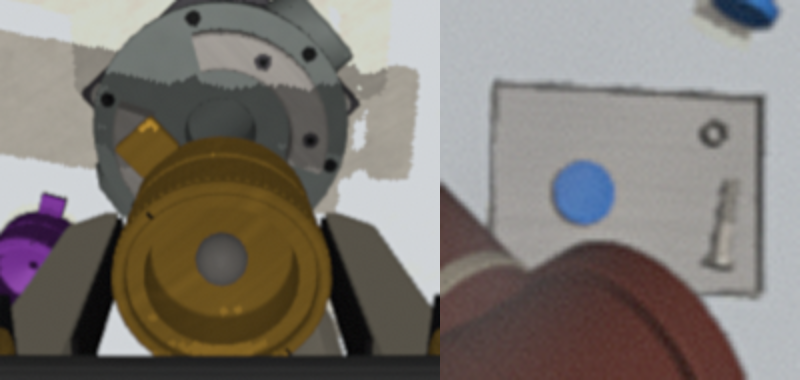

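The cup is held up clear of the ring with the ball centred at (221,260). The cap lies flat in the tray at (583,192), and the nut and bolt are unmoved. Handing in.

```bash
python3 -c "
from plant import manip
print(manip.hand_in())"
```

```text
the job is handed in; nothing more can be done
None
```

The cap lies flat in the tray, and the cup is unlocked, level with its ball centred, and still held about 10 cm above the flange; the job is handed in at about 21 s (no verdict was returned).

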